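# Set and tighten the length stop of a portion cutter

## Robot

A 7-joint arm with a two-finger parallel gripper is mounted at the origin on the work surface. World frame = base frame: x ahead of the robot, y to its left, z up, the work surface at z = 0. Lengths are in m, angles in degrees, forces in N, time in s.
With the tool pointing down it reaches from about 0.425 to 0.875 m from the base axis. Payload 4.7 kg.
Tool frame: the origin (TCP) lies on the centre line of the jaws, within the pads' length; the fingertips stand 19 mm ahead of it and the grasp point (between the pads) is the TCP; z points along the fingers, y is the line along which they close (so a half turn about z gives the same grasp; the last joint's range is limited). The gripper opens to 87 mm and grips with 3 to 60 N. Pads are 19 mm wide; open, the fingers measure 117 mm over their backs; the gripper's body (75 mm by 190 mm) begins 51 mm behind the grasp point.
Start: joints at [-71.499, 18.392, -4.016, 83.108, 1.295, 78.541, -3.26], TCP at [0.198, 0.619, 0.242] pointing down, gripper open.
Joint ranges: [-163.93, 163.93], [-17.29, 119.83], [-79.2, 71.16], [3.27, 140.29], [-89.18, 269.18], [5.43, 117.66], [-154.24, 154.24]. Speed limits (degrees/s): [147.25, 147.25, 180, 180, 180, 180, 180].

## Interface

Orientations are given as [roll, pitch, yaw] about the fixed x, y, z axes, in that order (R = Rz(yaw) Ry(pitch) Rx(roll)).
In Python, from cell import env, imaging gives the robot as it stands.
- The arm moves only by the shell command python3 -m crank 'ROWS' [OPENING] [FORCE]. ROWS is JSON, a list of rows, each an object of numbers: "x", "y", "z": the shift along the tool's x, y, z in m; "turn": the turn about the tool's z in rad. In form: [{"x": .., "y": .., "z": .., "turn": ..}, ...]. A call has 1 to 12 rows; each row is the pose to reach, as a shift and turn from the pose commanded when the call began, along the tool's axes at that moment; what a row does not reach only later rows make up. A row lasts 1/8 s, in which the tool goes at most 62.5 mm and 10.7 degrees, less where a joint would pass 70% of its speed; a pose out of reach is approached as far as the arm can. A call with a gripper value outside its range is refused whole. OPENING is the finger opening in m, from 0 to 0.087, set as the call begins (- or left out, the last holds). The fingers move at their own pace and stop on an object; FORCE is the grip in N (left out, the last holds). Time passes only in rows, so rows that repeat a pose let the fingers close. It gives the time, the measured TCP pose, the force, the opening and the grip force at its end, in the units of the state.
- env.get_obs(): the state, without advancing time (a new reading comes with each control period).
- imaging.read_camera(name): name is "scene" or "top"; returns the picture (480x640x3 uint8, red, green, blue); there is no depth.
- imaging.get_calibration(name): a dict with "camera_matrix" (3x3 intrinsics, pixels), "position" and "attitude" of the camera in the world. Camera axes: x right, y up, looking along -z (the intrinsics and any distortion apply to the point x, -y, -z); pixel columns grow to the right and rows downward; lengths in m; the calibration is good to about 2 mm. A picture is of the moment at which its call begins. get_calibration takes no time and is no camera call.
- env.sign_off(): hands the job in; it is judged then, once.
The state is a dict: "time_s": time; "qpos": joint angles; "joint_velocities": joint speeds; "effort": joint torques, N m; "tool_pos": TCP position; "tool_rot": TCP orientation; "force": force on the tool from outside, world axes, zero at the start; "wrist_torque": the same for the moment, N m; "grip_width": finger opening in m; "grasp_force": force on a finger pad.
Only numpy, scipy, OpenCV 4.12 (cv2) and the standard library are available. Lean on these libraries where they do the work, as an engineer would, in place of code of your own. Each camera call takes 0.05 s, during which the arm holds its last target. There are 200 camera calls.

## Task

Push the blue length stop of the portion cutter fully home against the upright knife guide, then tighten its three-wing knob clockwise (seen from above) by stroking the wings with the fingertips until it is fully tight, its red wing pointing along the bar towards the red dot. Only push gently: do not pinch or squeeze the knob or the stop, and leave the lemon half and the other kitchen things where they are. Finish clear of everything.

Things in the scene. Friction and masses are not known exactly. Their poses are not given: they have to be found in the camera images.
- cutter: Portion cutter, fixed, yaw 0.05 to 0.65 rad. White board 260 x 260 x 20 mm; origin at its underside's centre, z up. Upright steel knife guide along its +y side: inner face at y = +75 mm, top 130 mm above the table. The knob's stud at x = +40, y = +15 mm is 60 mm from the guide: a hand has room to work the knob only in the half away from the guide (-y)
- stop (a joint): Slide of the blue length stop along the cutter's +y, in m: 0 = home, bar end against the guide; negative = that far out towards -y (start -0.040 to -0.020, end of travel -0.045). Slides with about 2 N of friction and stays where left
- stop_tab (a point): Centre of the outer (-y) face of the stop's blue upright tab, 45 mm above the table; cutter x = 0, y = -81 mm when home; axes as the cutter's. Tab 160 mm long (x -80 to +80), 6 mm thick, 66 mm high, sprung: gives 3 N/mm up to 7 mm. Its flat bar, 30 mm wide, runs under the knob to the guide, top 26 mm above the table, with a 12 mm red dot
- wing (a joint): Turn of the black three-wing knob about its upright stud, in rad, growing clockwise seen from above: 0 = fully tight, at its stop; negative = still to turn (start -4.4 to -2.0, loosest -4.8). Turns freely with 0.04 N m of friction and stays where left. The wings sit on a rubber bush: pressed against the tight stop they twist on by up to 0.3 rad (2 N m/rad) and spring back
- stud (a point): Point on the knob's axis, fixed on the cutter, 50 mm above the table (about mid-height of the wings); axes as the cutter's
- red_tip (a point): Outer end of the red-tipped wing, at mid-height. Three wings 120 deg apart, each 7 mm thick, upright, from the hub (radius 12 mm) to 40 mm from the axis, 40 to 64 mm above the table; 14 mm free between wings and bar. When tight this tip lies in the cutter's -y direction from the axis, towards the red dot
- lemon: Bystander, stays put: yellow lemon half, flat side down on the board, 56 mm wide, 32 mm high; origin at the centre of its underside
- ramekin: Bystander, stays put: white ramekin, 72 mm wide, 42 mm high, on the table beyond the cutter; origin at the centre of its underside
- bottle_white: Bystander, stays put: white sauce bottle with a blue band, 64 mm wide, 190 mm high; origin at the centre of its underside
- bottle_red: Bystander, stays put: red sauce bottle, 64 mm wide, 190 mm high; origin at the centre of its underside
- tub: Bystander, stays put: pink tub with a white cap, 100 mm wide, 110 mm high; origin at the centre of its underside
- bowl: Bystander, stays put: white bowl, 130 mm wide, 55 mm high; origin at the centre of its underside
- spoon: Bystander, stays put: spoon lying on the table, about 190 mm long; origin near its middle

How it is judged (in metres and radians):
On the way, in this order (a step that is already met when the one before it is completed fails the run):
1. the length stop is home against the knife guide (value of joint stop above -0.003 m), for 0.2 s.
2. the knob is tight with the stop home (value of joint wing above -0.15 rad and value of joint stop above -0.003 m), for 0.2 s.
At the end, for the whole second after the job is handed in: The length stop is within 3 mm of home, the knob within 0.15 rad of its tight stop and at rest, every bystander within 15 mm of where it stood (all of step 2 and velocity of joint wing between -0.05 and 0.05 rad/s and not (distance of lemon from where it was at the start of the episode above 0.015 m) and not (distance of ramekin from where it was at the start of the episode above 0.015 m) and not (distance of bottle_white from where it was at the start of the episode above 0.015 m) and not (distance of bottle_red from where it was at the start of the episode above 0.015 m) and not (distance of tub from where it was at the start of the episode above 0.015 m) and not (distance of bowl from where it was at the start of the episode above 0.015 m) and not (distance of spoon from where it was at the start of the episode above 0.015 m)); the robot touches nothing.
It fails at once if the cutter's knob, stop or frame is pinched, squeezed or struck with over 40 N by the fingers (contact force between the fingers and cutter above 40 N).
It fails at once if a bystander is moved more than 15 mm, lifted or carried (distance of any of lemon, ramekin, bottle_white, bottle_red, tub, bowl, spoon from where it was at the start of the episode above 0.015 m).
It also fails if it takes over 58 s, if anything falls off the work surface, if the arm or the gripper's body presses on something with over 40 N, if the wrist force passes 120 N, or if a joint passes its speed limit or range.

## Working session

There is one attempt and no reset: what is moved stays moved. The work goes in short steps, Python scripts to look and compute and a shell command to move; the robot and the scene stay as the last step left them, time stands still between calls to the robot, and variables do not carry over. Pictures are saved under pics/ and viewed, at most 10 in all, crops included, and the job is handed in when it is done.

```bash
mkdir -p pics; ls
python3 - <<'E'
from cell import env, imaging
import cv2
o=env.get_obs(); print(o)
for n in("scene","top"):
    cv2.imwrite(f"pics/{n}0.png",imaging.read_camera(n)[:,:,::-1]); print(imaging.get_calibration(n))
E
```

```text
pics
{'time_s': 0.0, 'qpos': array([-71.49818769,  18.43918309,  -4.0167846 ,  83.17657139,
         1.29445348,  78.54033342,  -3.2594866 ]), 'joint_velocities': array([-0.06767426, -0.02436641,  0.02680014, -0.06101559, -0.09298305,
       -0.01752672, -0.00708948]), 'effort': array([-1.85688377e-04, -4.91287208e+01, -4.03983174e-01, -3.12535286e+01,
       -6.39096508e-02,  4.36133821e-02,  1.92118378e-04]), 'tool_pos': array([0.19742627, 0.61873673, 0.24044562]), 'tool_rot': array([-1.79889133e+02,  4.89123781e-03,  1.62309573e+02]), 'force': array([-0.81630322, -0.12037217,  0.28394138]), 'wrist_torque': array([-0.02295651,  0.00134129,  0.02723015]), 'grasp_force': 0.0, 'grip_width': 0.08690030179462055}
{'camera_matrix': array([[510.27708182,   0.        , 317.91967698],
       [  0.        , 510.27708182, 235.09788641],
       [  0.        ,   0.        ,   1.        ]]), 'position': array([1.53227736, 0.31862768, 0.96439373]), 'attitude': array([ 49.00341956,   0.79567931, 108.54555476])}
{'camera_matrix': array([[462.47604056,   0.        , 330.46371174],
       [  0.        , 462.47604056, 242.62044862],
       [  0.        ,   0.        ,   1.        ]]), 'position': array([ 0.31657183, -0.00709154,  1.1655336 ]), 'attitude': array([ 11.01547013,  -1.46362344, -91.71121968])}
```

View pics/scene0.png

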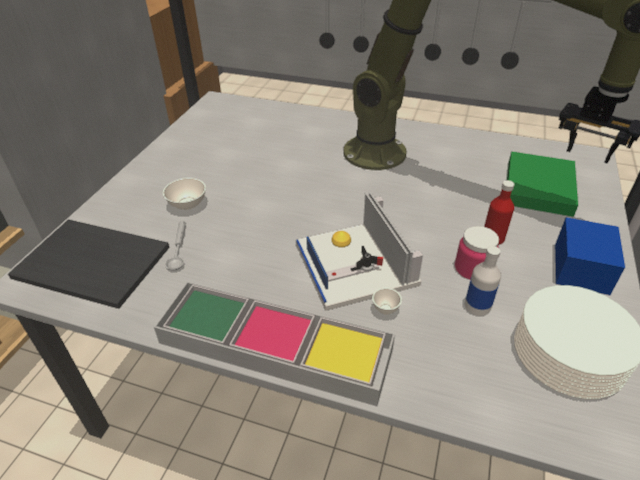

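View pics/top0.png

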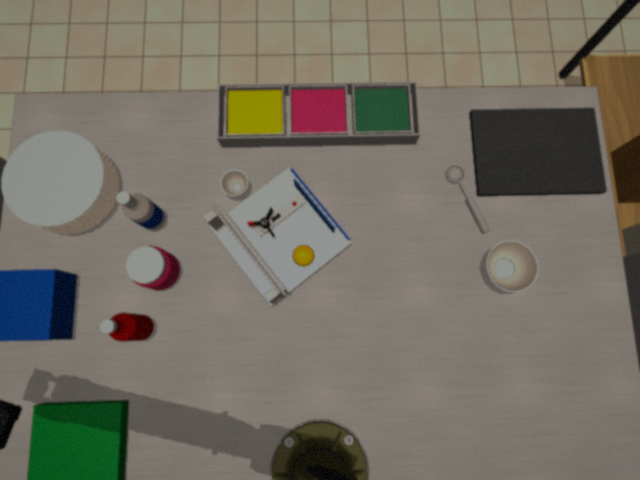

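The scene shows the cutter in the middle: guide toward the robot's left, blue tab to the right, black knob with its red wing near the guide (top view about 262,222), red dot at 294,204 and lemon at 303,255. Next I measure by colour in both views.

```bash
cat > h.py <<'E'
from cell import env, imaging
import numpy as np, cv2
from scipy.spatial.transform import Rotation as R
def cal(n):
    c=imaging.get_calibration(n); return c['camera_matrix'],np.array(c['position']),R.from_euler('xyz',c['attitude'],degrees=True).as_matrix()
def ray(n,px,z):
    K,p,A=cal(n); u=np.linalg.solve(K,[px[0],px[1],1]); d=A@(u*[1,-1,-1]); return (p+d*(z-p[2])/d[2])[:2]
def proj(n,P):
    K,p,A=cal(n); u=K@((A.T@(np.array(P)-p))*[1,-1,-1]); return u[:2]/u[2]
def blobs(im,cond,roi,amin=4):
    h=cv2.cvtColor(im,cv2.COLOR_RGB2HSV).astype(int); m=cond(h[...,0],h[...,1],h[...,2]).astype(np.uint8)
    z=np.zeros_like(m); x0,y0,x1,y1=roi; z[y0:y1,x0:x1]=m[y0:y1,x0:x1]
    n,l,s,c=cv2.connectedComponentsWithStats(z); return [(c[i],s[i,4],l==i) for i in range(1,n) if s[i,4]>=amin]
red=lambda h,s,v:((h<8)|(h>172))&(s>120)&(v>50)
blue=lambda h,s,v:(h>100)&(h<130)&(s>120)&(v>30)
yel=lambda h,s,v:(h>18)&(h<35)&(s>120)
black=lambda h,s,v:(v<60)
white=lambda h,s,v:(v>185)&(s<40)
ROI=dict(top=(205,160,360,310),scene=(290,190,425,305))
E
python3 - <<'E'
from h import *
Z=dict(red=.05,blue=.045,yel=.02,black=.055)
for n in("top","scene"):
    im=imaging.read_camera(n); x0,y0,x1,y1=ROI[n]
    cv2.imwrite(f"pics/{n}1.png",cv2.resize(im[y0:y1,x0:x1,::-1],None,fx=4,fy=4,interpolation=cv2.INTER_CUBIC))
    for k in Z:
        for c,a,m in blobs(im,globals()[k],ROI[n]):
            q=c
            print(n,k,c.round(1),a,ray(n,c,Z[k]).round(4), ray(n,c,.026).round(4))
            if k=='blue':
                r=cv2.minAreaRect(np.argwhere(m)[:,::-1].astype(np.float32)); print(cv2.boxPoints(r).round(1).tolist())
E
```

```text
top red [293.9 203.1] 8 [0.6354 0.0462] [0.6423 0.0474]
top red [250.7 223.2] 20 [0.5864 0.1533] [0.5922 0.1567]
top blue [317.8 201.5] 73 [ 0.6398 -0.0135] [ 0.6452 -0.0136]
[[291.3999938964844, 170.5], [292.29998779296875, 169.8000030517578], [344.20001220703125, 232.8000030517578], [343.29998779296875, 233.60000610351562]]
top blue [314.2 205.7] 148 [ 0.6291 -0.0044] [ 0.6344 -0.0043]
[[293.8999938964844, 182.89999389648438], [296.0, 181.1999969482422], [333.70001220703125, 227.60000610351562], [331.70001220703125, 229.3000030517578]]
top blue [346.6 236.8] 5 [ 0.5475 -0.0826] [ 0.5514 -0.0839]
[[344.5, 235.5], [345.0, 235.0], [348.0, 238.0], [347.5, 238.5]]
top yel [303.  255.2] 334 [0.5082 0.0269] [0.5072 0.0267]
top black [314.6 207.8] 74 [ 0.621  -0.0051] [ 0.6289 -0.005 ]
top black [265.  221.7] 126 [0.5883 0.1174] [0.5954 0.1207]
top black [275.4 217.3] 19 [0.5988 0.092 ] [0.6062 0.0946]
scene red [379.3 260.2] 42 [0.5846 0.1542] [0.5597 0.1499]
scene red [334.  273.5] 6 [0.666  0.0572] [0.6433 0.0504]
scene blue [309.5 241.8] 12 [ 0.5667 -0.0428] [ 0.5467 -0.0503]
[[306.6000061035156, 237.1999969482422], [307.3999938964844, 236.8000030517578], [312.3999938964844, 246.8000030517578], [311.6000061035156, 247.1999969482422]]
scene blue [311.5 272.4] 96 [6.748e-01 4.000e-04] [ 0.6571 -0.0062]
[[296.20001220703125, 240.3000030517578], [297.6000061035156, 239.6999969482422], [325.3999938964844, 300.79998779296875], [324.0, 301.3999938964844]]
scene blue [313.8 251. ] 5 [ 0.5977 -0.0199] [ 0.5783 -0.0269]
[[312.6000061035156, 249.1999969482422], [313.0, 249.0], [315.0, 253.0], [314.6000061035156, 253.1999969482422]]
scene blue [321.4 266.5] 23 [0.6472 0.0176] [0.6289 0.0114]
[[316.20001220703125, 257.3999938964844], [317.0, 257.0], [326.0, 275.0], [325.20001220703125, 275.3999938964844]]
scene yel [341.  238.6] 237 [0.501  0.0269] [0.5076 0.0287]
scene black [365.3 260.5] 179 [0.6015 0.1213] [0.5718 0.115 ]
```

View pics/top1.png

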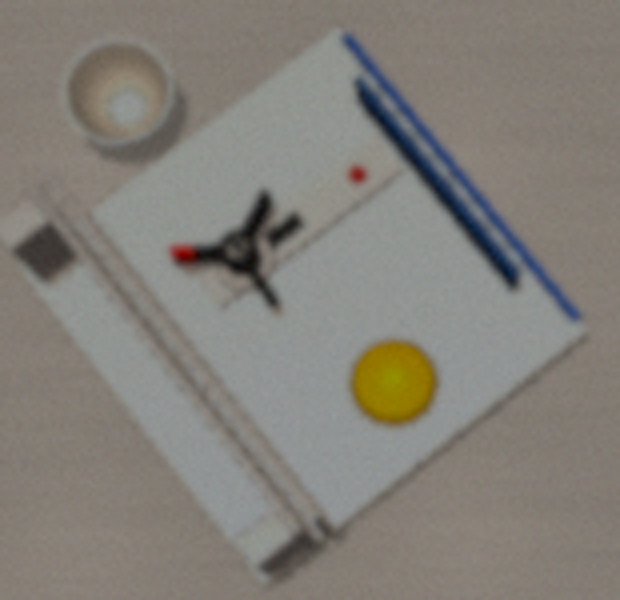

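View pics/scene1.png

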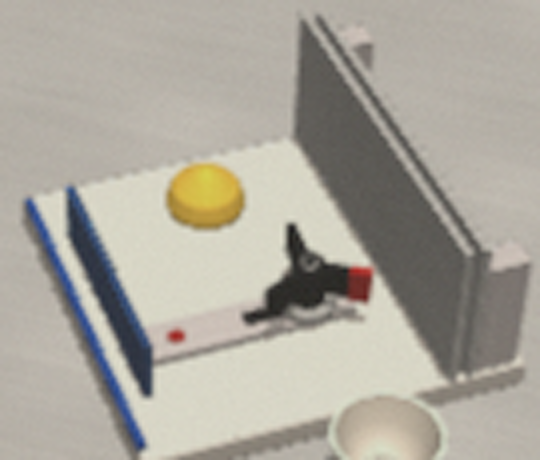

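Run:
```python
from h import *
c=lambda n,x,y:(ROI[n][0]+x/4,ROI[n][1]+y/4)
E1=[ray('top',c('top',*p),.02) for p in((342,34),(581,325))]
S=[ray('scene',c('scene',*p),.02) for p in((27,200),(142,447))]
print('edge top',E1,'scene',S)
for E in(E1,S):
    d=E[1]-E[0]; print(np.linalg.norm(d), 'x-dir yaw', np.degrees(np.arctan2(*(-d)[::-1])),np.degrees(np.arctan2(*d[::-1])), 'mid',(E[0]+E[1])/2)
for z in(.055,.064,.07): print(z,ray('top',c('top',239,250),z),ray('scene',c('scene',311,262),z))
print('redtip end',ray('top',c('top',172,253),.052),ray('scene',c('scene',371,285),.052))
print('dot',ray('top',(293.9,203.1),.026),ray('scene',(334,273.5),.026))
```

```text
edge top [array([0.73745526, 0.05501933]), array([ 0.54094421, -0.09314612])] scene [array([ 0.54394016, -0.08914631]), array([0.73681784, 0.05754137])]
0.24610890065864724 x-dir yaw 37.01557217952696 -142.98442782047306 mid [ 0.63919973 -0.0190634 ]
0.24232019246556172 x-dir yaw -142.74621937393346 37.25378062606657 mid [ 0.640379   -0.01580247]
0.055 [0.586279   0.11817029] [0.58156805 0.1226262 ]
0.064 [0.58409323 0.11715514] [0.59097694 0.12456597]
0.07 [0.58263605 0.11647838] [0.59724953 0.12585915]
redtip end [0.58608508 0.15960865] [0.58762172 0.16394   ]
dot [0.64236841 0.04728995] [0.64330489 0.05038863]
```

Stud is about (0.585, 0.1205), yaw about 37.2°, and both views agree. The red wing is about 2.46 rad from tight. Now I travel above and outside the tab.

```bash
python3 -m crank '[{"x":0,"y":0,"z":-0.03,"turn":0},{"x":-0.055,"y":-0.038,"z":-0.03,"turn":0.05},{"x":-0.11,"y":-0.076,"z":-0.03,"turn":0.1},{"x":-0.164,"y":-0.113,"z":-0.03,"turn":0.15},{"x":-0.219,"y":-0.151,"z":-0.03,"turn":0.2},{"x":-0.273,"y":-0.188,"z":-0.03,"turn":0.26},{"x":-0.328,"y":-0.226,"z":-0.03,"turn":0.31},{"x":-0.382,"y":-0.264,"z":-0.03,"turn":0.36},{"x":-0.437,"y":-0.301,"z":-0.03,"turn":0.41},{"x":-0.492,"y":-0.339,"z":-0.03,"turn":0.46},{"x":-0.546,"y":-0.377,"z":-0.03,"turn":0.51},{"x":-0.6,"y":-0.414,"z":-0.03,"turn":0.56}]' 0
cat >> h.py <<'E'
Y=np.radians(37.2); ex=np.array([np.cos(Y),np.sin(Y)]); ey=np.array([-np.sin(Y),np.cos(Y)]); ST=np.array([.585,.1205])
def where():
    o=env.get_obs(); d=o['tool_pos'][:2]-ST; yaw=o['tool_rot'][2]
    f=o['force']; print('t',round(o['time_s'],2),'rel stud x,y mm',(1e3*d@ex).round(1),(1e3*d@ey).round(1),'z',(1e3*o['tool_pos'][2]).round(1),'rot',np.round(o['tool_rot'],1),'F cutter',(f[:2]@ex).round(1),(f[:2]@ey).round(1),f[2].round(1),'w',round(o['grip_width'],4))
if __name__=='__main__': where()
E
python3 h.py
```

```text
time_s: 1.7
tool_pos: [0.6189, 0.0739, 0.2717]
tool_rot: [180.0, -0.0, 130.2]
force: [0.7, 0.6, -0.0]
grip_width: 0.0001
grasp_force: 0.0
t 1.7 rel stud x,y mm -1.2 -57.7 z 271.7 rot [180.   -0.  130.2] F cutter 0.9 0.1 -0.0 w 0.0001
```

```bash
python3 -m crank '[{"x":-0.055,"y":-0.003,"z":0,"turn":0.052},{"x":-0.107,"y":-0.0046,"z":0.02,"turn":0.052},{"x":-0.107,"y":-0.0046,"z":0.07,"turn":0.052},{"x":-0.107,"y":-0.0046,"z":0.12,"turn":0.052},{"x":-0.107,"y":-0.0046,"z":0.16,"turn":0.052},{"x":-0.107,"y":-0.0046,"z":0.19,"turn":0.052},{"x":-0.107,"y":-0.0046,"z":0.21,"turn":0.052},{"x":-0.107,"y":-0.0046,"z":0.217,"turn":0.052},{"x":-0.107,"y":-0.0046,"z":0.217,"turn":0.052}]'
python3 h.py
python3 - <<'E'
from h import *
im=imaging.read_camera('scene'); cv2.imwrite("pics/s2.png",cv2.resize(im[140:320,260:440,::-1],None,fx=3,fy=3,interpolation=cv2.INTER_CUBIC))
E
```

```text
time_s: 2.82
tool_pos: [0.684, -0.0094, 0.055]
tool_rot: [180.0, 0.0, 127.2]
force: [0.7, -0.3, 0.2]
grip_width: 0.0004
grasp_force: 0.0
t 2.83 rel stud x,y mm 0.3 -163.3 z 55.0 rot [180.    0.  127.2] F cutter 0.4 -0.7 0.2 w 0.0004
```

View pics/s2.png

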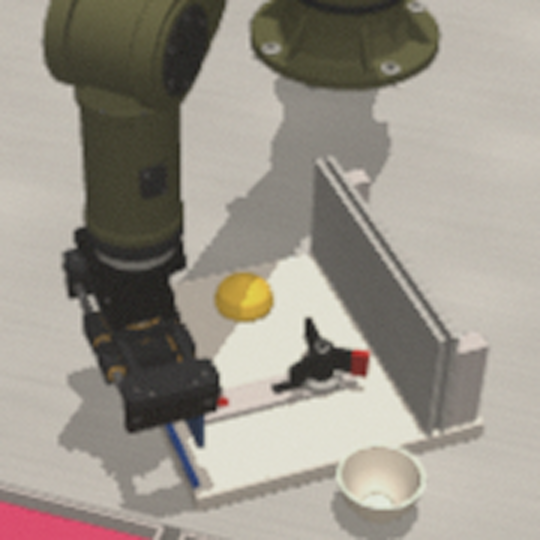

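The gripper stands just outside the blue tab, left of the bar with its red dot; the knob is untouched. Now the push.

```bash
python3 -m crank '[{"x":0.006,"y":0,"z":0,"turn":0},{"x":0.012,"y":0,"z":0,"turn":0},{"x":0.017,"y":0,"z":0,"turn":0},{"x":0.022,"y":0,"z":0,"turn":0},{"x":0.027,"y":0,"z":0,"turn":0},{"x":0.032,"y":0,"z":0,"turn":0},{"x":0.037,"y":0,"z":0,"turn":0},{"x":0.041,"y":0,"z":0,"turn":0},{"x":0.045,"y":0,"z":0,"turn":0},{"x":0.049,"y":0,"z":0,"turn":0},{"x":0.052,"y":0,"z":0,"turn":0}]'
python3 h.py
python3 -m crank '[{"x":0.002,"y":0,"z":0,"turn":0},{"x":0.004,"y":0,"z":0,"turn":0},{"x":0.004,"y":0,"z":0,"turn":0}]'
python3 h.py
```

```text
time_s: 4.25
tool_pos: [0.6521, 0.0324, 0.0547]
tool_rot: [180.0, 0.0, 127.3]
force: [3.4, -1.1, 0.7]
grip_width: 0.0002
grasp_force: 1.0
t 4.25 rel stud x,y mm 0.2 -110.8 z 54.7 rot [180.    0.  127.3] F cutter 2.0 -2.9 0.7 w 0.0002
time_s: 4.62
tool_pos: [0.6501, 0.035, 0.0547]
tool_rot: [180.0, 0.0, 127.2]
force: [3.1, -1.2, 0.8]
grip_width: 0.0004
grasp_force: 1.5
t 4.62 rel stud x,y mm 0.2 -107.4 z 54.7 rot [180.    0.  127.2] F cutter 1.7 -2.8 0.8 w 0.0004
```

Still sliding with about 2 N; I continue in small steps until the force rises.

```bash
for i in 1 2; do python3 -m crank '[{"x":0.001,"y":0,"z":0,"turn":0},{"x":0.002,"y":0,"z":0,"turn":0},{"x":0.002,"y":0,"z":0,"turn":0}]' >/dev/null; python3 h.py; done
```

```text
t 5.0 rel stud x,y mm 0.2 -106.5 z 54.8 rot [1.799e+02 1.000e-01 1.272e+02] F cutter 3.6 -5.5 -1.5 w 0.0001
t 5.38 rel stud x,y mm 0.2 -105.8 z 54.9 rot [179.9   0.3 127.2] F cutter 3.6 -7.9 -3.2 w 0.0006
```

```bash
python3 -m crank '[{"x":0.002,"y":0,"z":0,"turn":0},{"x":0.002,"y":0,"z":0,"turn":0},{"x":0.002,"y":0,"z":0,"turn":0},{"x":-0.01,"y":0,"z":0,"turn":0},{"x":-0.025,"y":0,"z":0,"turn":0},{"x":-0.025,"y":0,"z":-0.04,"turn":0},{"x":-0.025,"y":0,"z":-0.09,"turn":0},{"x":-0.025,"y":0,"z":-0.1,"turn":0},{"x":-0.025,"y":0,"z":-0.1,"turn":0}]' >/dev/null; python3 h.py
cat >> h.py <<'E'
def cen(phi,rc=28):
    p=np.radians(phi); u=np.array([np.cos(p),np.sin(p)]); t=np.array([np.sin(p),-np.cos(p)])
    k=np.array([np.sign(t[0])*15,np.sign(t[1])*9.5]); k[abs(t)<.12]=0
    c=rc*u-3.5*t; b=np.array([np.sign(t[0])*15*min(1,abs(t[0])/.2),np.sign(t[1])*9.5*min(1,abs(t[1])/.2)])
    return c-b
E
python3 -c "
from h import *
for p in range(-20,-165,-10): print(p,cen(p).round(1))
im=imaging.read_camera('top'); cv2.imwrite('pics/t3.png',cv2.resize(im[160:310,205:360,::-1],None,fx=4,fy=4,interpolation=cv2.INTER_CUBIC))"
```

```text
t 6.5 rel stud x,y mm -0.0 -128.0 z 154.8 rot [180.   -0.  127.2] F cutter 0.9 -0.6 -0.7 w 0.0004
-20 [42.5  3.2]
-30 [41.  -1.5]
-40 [38.7 -5.8]
-50 [35.7 -9.7]
-60 [ 32. -13.]
-70 [ 27.9 -15.6]
-80 [ 23.3 -18.7]
-90 [ 18.5 -28. ]
-100 [ 13.6 -36.4]
-110 [  8.7 -37. ]
-120 [  4.  -35.5]
-130 [ -0.3 -33.2]
-140 [ -4.2 -30.2]
-150 [ -7.5 -26.5]
-160 [-10.1 -22.4]
```

View pics/t3.png

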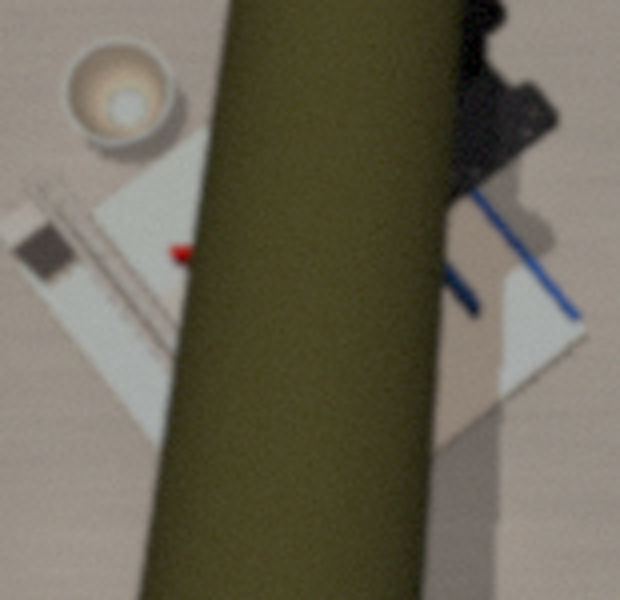

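The tab has visibly moved in (its end is now at crop 475,310 against 515,285 before); the arm hides the knob. First stroke: onto the near wing.

```bash
python3 -m crank '[{"x":0.05,"y":0.02,"z":0,"turn":0},{"x":0.1,"y":0.042,"z":0,"turn":0},{"x":0.113,"y":0.042,"z":0,"turn":0},{"x":0.113,"y":0.042,"z":0,"turn":0},{"x":0.113,"y":0.042,"z":0.03,"turn":0},{"x":0.113,"y":0.042,"z":0.055,"turn":0},{"x":0.113,"y":0.042,"z":0.075,"turn":0},{"x":0.113,"y":0.042,"z":0.088,"turn":0},{"x":0.113,"y":0.042,"z":0.092,"turn":0},{"x":0.113,"y":0.042,"z":0.092,"turn":0}]' >/dev/null; python3 h.py
python3 -c "
from h import *
im=imaging.read_camera('scene'); cv2.imwrite('pics/s4.png',cv2.resize(im[190:305,300:420,::-1],None,fx=5,fy=5,interpolation=cv2.INTER_CUBIC))"
```

```text
t 7.8 rel stud x,y mm 42.2 -15.3 z 62.9 rot [180.    0.  127.2] F cutter 0.2 -0.0 0.5 w 0.0004
```

View pics/s4.png

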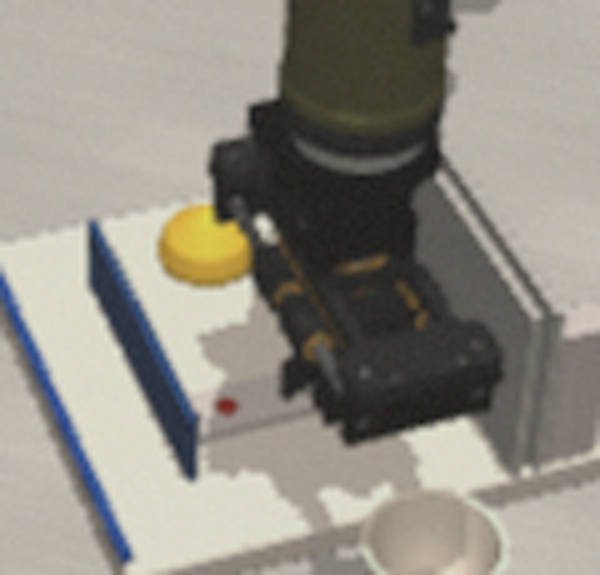

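The fingers are down beside the near wing, and the tab stands well in from the board edge. Stroke clockwise.

```bash
python3 -m crank '[{"x":0,"y":-0.007,"z":0,"turn":0},{"x":0,"y":-0.012,"z":0,"turn":0},{"x":-0.001,"y":-0.015,"z":0,"turn":0},{"x":-0.005,"y":-0.019,"z":0,"turn":0},{"x":-0.013,"y":-0.024,"z":0,"turn":0}]' >/dev/null; python3 h.py
python3 -m crank '[{"x":-0.006,"y":-0.005,"z":0,"turn":0},{"x":-0.007,"y":-0.009,"z":0,"turn":0},{"x":-0.007,"y":-0.014,"z":0,"turn":0},{"x":-0.005,"y":-0.018,"z":0,"turn":0}]' >/dev/null; python3 h.py
python3 -m crank '[{"x":0.003,"y":-0.004,"z":0,"turn":0},{"x":0.006,"y":-0.007,"z":0,"turn":0},{"x":0.006,"y":-0.007,"z":0,"turn":0}]' >/dev/null; python3 h.py
```

```text
t 8.47 rel stud x,y mm 18.1 -27.6 z 62.6 rot [180.   -0.  127.3] F cutter 0.9 0.2 -0.4 w 0.0005
t 8.97 rel stud x,y mm -0.4 -33.4 z 62.7 rot [180.    0.  127.2] F cutter 1.8 -0.8 -0.1 w 0.0006
t 9.35 rel stud x,y mm -7.4 -26.8 z 62.6 rot [-180.    -0.   127.3] F cutter 0.8 0.2 0.4 w 0.0005
```

```bash
python3 -m crank '[{"x":-0.006,"y":0.003,"z":0,"turn":0},{"x":-0.008,"y":0.004,"z":-0.02,"turn":0},{"x":-0.008,"y":0.004,"z":-0.06,"turn":0},{"x":-0.02,"y":0.004,"z":-0.095,"turn":0},{"x":-0.07,"y":0.004,"z":-0.095,"turn":0},{"x":-0.11,"y":0.004,"z":-0.095,"turn":0},{"x":-0.13,"y":0.004,"z":-0.095,"turn":0},{"x":-0.13,"y":0.004,"z":-0.095,"turn":0}]' >/dev/null; python3 h.py
python3 -c "
from h import *
im=imaging.read_camera('scene'); cv2.imwrite('pics/s5.png',cv2.resize(im[190:305,300:420,::-1],None,fx=5,fy=5,interpolation=cv2.INTER_CUBIC))
for c,a,m in blobs(im,red,ROI['scene']): r=(ray('scene',c,.052)-ST)*1e3; print(c,a,'z52',r@ex,r@ey,'z26',1e3*(ray('scene',c,.026)-ST)@ex,1e3*(ray('scene',c,.026)-ST)@ey)"
```

```text
t 10.35 rel stud x,y mm -3.7 -158.3 z 157.8 rot [-180.     0.   127.1] F cutter -0.6 0.2 0.0 w 0.0004
[364.63333333 265.86666667] 30 z52 28.496980931900662 -17.27375197850245 z26 4.393937805460756 -5.942567517583677
[345.         270.71428571] 7 z52 28.13449990589126 -70.5621960029573 z26 4.0211273499929 -60.74954405549374
```

View pics/s5.png

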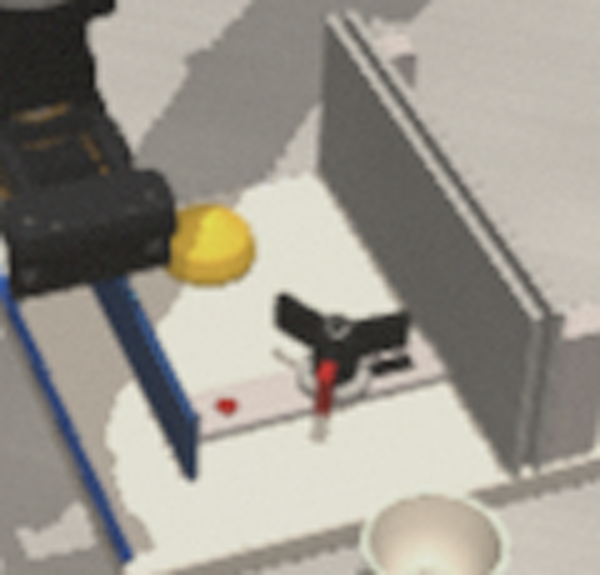

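The red wing now points about -31° in the cutter frame (crop 322,390), as computed; the bar end is up at the guide. Second stroke goes on the red wing.

```bash
python3 -m crank '[{"x":0.05,"y":0.025,"z":0,"turn":0},{"x":0.1,"y":0.049,"z":0,"turn":0},{"x":0.15,"y":0.049,"z":0,"turn":0},{"x":0.165,"y":0.049,"z":0,"turn":0},{"x":0.165,"y":0.049,"z":0,"turn":0},{"x":0.165,"y":0.049,"z":0.03,"turn":0},{"x":0.165,"y":0.049,"z":0.06,"turn":0},{"x":0.165,"y":0.049,"z":0.08,"turn":0},{"x":0.165,"y":0.049,"z":0.091,"turn":0},{"x":0.165,"y":0.049,"z":0.095,"turn":0},{"x":0.165,"y":0.049,"z":0.095,"turn":0}]' >/dev/null; python3 h.py
python3 -m crank '[{"x":-0.004,"y":-0.002,"z":0,"turn":0},{"x":-0.008,"y":-0.004,"z":0,"turn":0},{"x":-0.013,"y":-0.006,"z":0,"turn":0},{"x":-0.017,"y":-0.009,"z":0,"turn":0},{"x":-0.02,"y":-0.013,"z":0,"turn":0},{"x":-0.023,"y":-0.017,"z":0,"turn":0},{"x":-0.027,"y":-0.022,"z":0,"turn":0},{"x":-0.035,"y":-0.026,"z":0,"turn":0}]' >/dev/null; python3 h.py
```

```text
t 11.78 rel stud x,y mm 46.3 7.6 z 63.1 rot [179.9   0.  127.2] F cutter -0.9 -0.7 -0.2 w 0.0005
t 12.78 rel stud x,y mm 19.4 -26.5 z 62.3 rot [-1.800e+02 -1.000e-01  1.273e+02] F cutter 0.8 0.2 0.0 w 0.0006
```

```bash
python3 -m crank '[{"x":-0.004,"y":0,"z":0,"turn":0},{"x":-0.006,"y":-0.002,"z":0,"turn":0},{"x":-0.006,"y":-0.003,"z":0,"turn":0}]' >/dev/null; python3 h.py
for i in 1 2 3; do
python3 -m crank '[{"x":0,"y":-0.001,"z":0,"turn":0},{"x":0,"y":-0.001,"z":0,"turn":0}]' >/dev/null; python3 h.py; done
```

```text
t 13.15 rel stud x,y mm 16.9 -33.5 z 62.6 rot [180.    0.  127.2] F cutter 1.9 -1.0 -0.2 w 0.0004
t 13.4 rel stud x,y mm 16.2 -33.3 z 62.7 rot [180.    0.  127.2] F cutter 2.2 -0.6 -1.2 w 0.0007
t 13.65 rel stud x,y mm 15.6 -33.3 z 62.8 rot [179.9   0.  127.2] F cutter 4.0 -1.8 -1.6 w 0.0004
t 13.9 rel stud x,y mm 15.1 -33.3 z 62.9 rot [1.799e+02 1.000e-01 1.273e+02] F cutter 4.4 -2.5 -2.0 w 0.0007
```

```bash
for i in 1 2 3; do
python3 -m crank '[{"x":0,"y":-0.001,"z":0,"turn":0},{"x":0,"y":-0.001,"z":0,"turn":0}]' >/dev/null; python3 h.py; done
```

```text
t 14.15 rel stud x,y mm 14.7 -33.3 z 62.9 rot [1.798e+02 1.000e-01 1.273e+02] F cutter 7.3 -2.1 -3.5 w 0.0002
t 14.4 rel stud x,y mm 14.3 -33.3 z 63.0 rot [1.797e+02 1.000e-01 1.273e+02] F cutter 7.3 -2.9 -4.8 w 0.0004
t 14.65 rel stud x,y mm 13.9 -33.3 z 63.1 rot [1.797e+02 1.000e-01 1.273e+02] F cutter 8.9 -4.2 -6.7 w 0.0009
```

The force rises steadily, so the knob is on its tight stop and the bush is twisting. Back off, lift clear and check.

```bash
python3 -m crank '[{"x":0,"y":0.004,"z":0,"turn":0},{"x":0,"y":0.012,"z":0,"turn":0},{"x":0,"y":0.014,"z":-0.03,"turn":0},{"x":0,"y":0.014,"z":-0.07,"turn":0},{"x":-0.02,"y":0.012,"z":-0.1,"turn":0},{"x":-0.08,"y":0.01,"z":-0.12,"turn":0},{"x":-0.125,"y":0.005,"z":-0.13,"turn":0},{"x":-0.14,"y":0.005,"z":-0.13,"turn":0},{"x":-0.14,"y":0.005,"z":-0.13,"turn":0}]' >/dev/null; python3 h.py
python3 -c "
from h import *
im=imaging.read_camera('scene'); cv2.imwrite('pics/s6.png',cv2.resize(im[190:305,300:420,::-1],None,fx=5,fy=5,interpolation=cv2.INTER_CUBIC))
for c,a,m in blobs(im,red,ROI['scene']): r=(ray('scene',c,.052)-ST)*1e3; print(c,a,'z52',r@ex,r@ey,'z26',1e3*(ray('scene',c,.026)-ST)@ex,1e3*(ray('scene',c,.026)-ST)@ey)"
```

```text
t 15.78 rel stud x,y mm 15.2 -173.0 z 191.5 rot [-1.799e+02 -1.000e-01  1.272e+02] F cutter -0.7 1.3 0.1 w 0.0009
[355.17073171 260.95121951] 41 z52 3.7395124081223585 -33.24680889992916 z26 -21.069031162033685 -22.37080016647824
[345.         270.71428571] 7 z52 28.13449990589126 -70.5621960029573 z26 4.0211273499929 -60.74954405549374
```

View pics/s6.png

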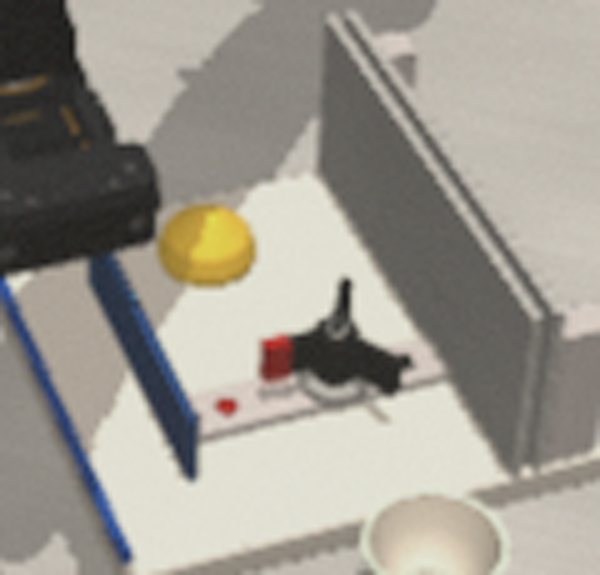

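The red wing (crop 275,357) points along the bar at the red dot (crop 227,406), with no sideways offset from the dot. The stop is still in, and the lemon and ramekin are unmoved. The hand is clear.

```bash
python3 -c "
from h import *
print(env.sign_off())"
```

```text
the job is handed in; nothing more can be done
None
```

I pushed the stop home against the guide, tightened the knob with its red wing pointing at the red dot, backed the hand clear and handed the job in at about 16 s; the last picture looked right, but sign-off gave no verdict.

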